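# Close the beam shutter and draw out the sample tray

## Robot

A 6-joint arm with a two-finger parallel gripper is mounted at the origin on the work surface. World frame = base frame: x ahead of the robot, y to its left, z up, the work surface at z = 0. Lengths are in mm, angles in rad, forces in N, time in s.
With the tool pointing down it reaches from about 425 to 950 mm from the base axis. Payload 14.7 kg.
Tool frame: the origin (TCP) lies midway between the tips of the shut fingers; the grasp point (between the pads) lies 19 mm behind it; z points along the fingers, y is the direction in which the jaws open and shut (so a half turn about z gives the same grasp; the last joint's range is limited). The gripper opens to 85 mm and grips with 20 to 120 N. Pads are 22 mm wide; open, the fingers measure 114 mm over their backs; the gripper's body (76 mm by 85 mm) begins 54 mm behind the grasp point. The pads swing forward as they close: fully open they stand 13 mm farther back than shut.
Start: joints at [1.293, 0.48, 1.596, -0, 1.065, -0.047], TCP at [148.667, 632.764, 231.297] pointing down, gripper open.
Joint ranges: [-2.75, 2.75], [-0.82, 2.05], [0.23, 2.67], [-1.56, 4.7], [0.09, 2.69], [-2.92, 2.92]. Speed limits (rad/s): [1.89, 1.89, 2.39, 3.01, 3.01, 3.01].

## Interface

Orientations are given as a rotation vector (axis times angle).
In Python, from cell import env gives the robot as it stands.
- The arm moves only by the tool apply_moves, never from a script. Its argument "deltas" is a list of rows, each an object with "xyz": the shift along the tool's x, y, z scaled (see below), a list of three; "spin": the turn about the tool's z scaled (see below). In form: [{"xyz": [x, y, z], "spin": spin}, ...]. A call has 1 to 12 rows; each row shifts and turns the pose as measured when the row begins, along the tool's axes as they then stand; what a row does not reach is not made up. The controller multiplies each number of a shift by 5 cm and each number of a turn by 180 degrees. A row lasts 1/10 s, in which the tool goes at most 50 mm and 8.59 degrees, less where a joint would pass 70% of its speed; a pose out of reach is approached as far as the arm can. A call with a number of a shift or a turn outside -1 to 1 is refused whole. A call with a gripper value outside its range is refused whole. "grip" is the closure, from 0 (fully open) to 1 (shut), set as the call begins (left out, the last holds). The fingers move at their own pace and stop on an object; "squeeze" is the grip in N (left out, the last holds). Time passes only in rows, so rows that do not move let the fingers close. It gives the time, the measured TCP pose, the force and the opening at its end, in the units of the state.
- env.get_obs(): the state, without advancing time (a new reading comes with each control period).
- env.capture(name): name is "side" or "top"; returns a dict with "pixels" (420x560x3 uint8, red, green, blue), "range_z" (420x560 float32, mm along the optical axis (not along the pixel's ray), 0 where there is no reading), "intrinsics" (3x3 intrinsics, pixels), "position" and "orientation" of the camera in the world. Camera axes: x right, y down, z forward; pixel columns grow to the right and rows downward; lengths in mm; the calibration is good to about 2 mm. A picture is of the moment at which its call begins.
- env.job_done(): hands the job in, once; it reports no verdict.
Trained networks look in the newest picture that a camera, given by its name, has taken for a name from the list of things; names that differ only in an ending like _2 or _b are one class to them, and where a whole thing is asked for, a point or a joint stands for the part that bears it (a point fixed in the world has none). Each returns a list of dicts, best first, with "score" (0 to 1); they miss things now and then, are a little off and sometimes report something else, mostly with a low value. They report only what shows in the picture. A call takes as long as a camera call.
- env.silhouettes(camera, name): "mask" (420x560 bool, what is visible of it) and "uv" ([column, row] in pixels, amid what is visible of it).
The state is a dict: "time": time; "qpos": joint angles; "dq": joint speeds; "tau": joint torques, N m; "tcp_pos": TCP position; "ee_rot": TCP orientation; "ft_force": force on the tool from outside, world axes, zero at the start; "moment": the same for the moment, N m; "finger_gap": opening from 0.0 (shut) to 1.0 (fully open).
Only numpy, scipy, OpenCV 4.12 (cv2) and the standard library are available. Lean on these libraries where they do the work, as an engineer would, in place of code of your own. Each camera call takes 0.05 s, during which the arm holds its last target.

## Task

On the sample compartment with the blue band and blue tray lip, first push the yellow shutter tab on its roof all the way across to the red end, then hook a fingertip behind the blue lip and draw the tray out towards you until the whole brass disc lies clear in front of the hood. Do not pinch the lip, press or pull hard on the tray, or touch the disc: it rides out lying in its seat. Leave the grey compartment, its tab and everything else on the table as they are, and finish with the hand clear.

Things in the scene. Friction and masses are not known exactly. Their poses are not given: they have to be found in the camera images.
- blue_unit: the one to work on: fixed optical sample compartment (mm): hood 200 long (x), 124 wide (y), 60 high, white with a blue colour band on the roof. Origin: centre of its underside, on the table. Its -x axis points out of its open front, roughly to the robot (yaw up to 0.2 rad); +y to the robot's left, z up. Hood front face at x = -100. Tray 90 wide, sticks out 63 in front of the hood when home.
- blue_lip (a point): middle of the top edge of the blue lip, an upright wall at the tray's front end: 8 thick (unit x), 90 wide (unit y), top 42 above the table, standing 24 above the tray floor (floor top is 18 above the table). Axes as the unit's. The open well between its back face and the hood's front is 55 long with the tray home, growing as it comes out.
- blue_tray (a joint): how far the blue tray is drawn out, m: 0 = home (at the start), 0.10 = end stop; it slides along the unit's -x with about 3 N of friction and stays where it is left. The disc is wholly clear of the hood from about 0.055.
- blue_seat (a point): centre of the round seat in the tray floor (18 above the table, a rim 5 high round it) in which the disc lies; 94 behind the lip's middle. With the tray home it is 35 behind the hood's front face, under the roof.
- disc_center (a point): centre of the loose brass sample disc, 40 across and 10 thick, lying flat in the blue tray's seat, hidden under the hood at the start
- blue_tab (a point): middle of the top of the blue unit's yellow shutter tab, an upright plate on the roof: 26 long (unit x), 8 thick (unit y), from 60.5 to 86.5 above the table; 40 behind the hood's front face. Axes as the unit's.
- blue_shutter (a joint): travel of that tab along the unit's +y, m: 0 = open (green end), 0.05 = shut (red end, against its stop); starts at 0 to 0.012; about 1.5 N of friction, stays where it is left
- grey_unit: the reference compartment, same shape and size but with a grey lip and grey band; leave it alone. Origin and axes as for the blue unit; the two may stand either way round.
- grey_lip (a point): middle of the top edge of the grey lip (shape as the blue one), tray home
- grey_tab (a point): middle of the top of the grey unit's yellow shutter tab, anywhere along its travel
- lens_mount: bystander: round lens in a black ring on a steel post with round foot, 38 across, 77 high (mm), loose; origin at the centre of its underside
- mirror_mount: bystander: square black mirror mount 44 wide on a post, 82 high (mm), loose; origin at the centre of its underside
- solvent: bystander: amber bottle, 52 across, 120 high (mm), loose; origin at the centre of its underside
- disc_jar: bystander: clear jar with white lid, 48 across, 50 high (mm), loose; origin at the centre of its underside
- screwdriver: bystander: screwdriver lying along its x axis, 160 long (mm), loose; origin at the centre of its underside
- post: bystander: bare steel post 13 thick with a black foot 24 across, 75 high (mm), loose; origin at the centre of its underside
- screw_tray: bystander: small open green plastic tray 90 x 70 x 25 (mm), loose; origin at the centre of its underside
- disc: the same brass disc: origin at the centre of its underside

How it is judged (in metres and radians):
On the way, in this order (a step that is already met when the one before it is completed fails the run):
1. the blue unit's shutter tab is pushed across to the red end (value of joint blue_shutter above 0.042 m), for 0.2 s.
2. the blue tray is drawn out until the disc is clear of the hood (value of joint blue_tray above 0.056 m), for 0.2 s.
At the end, for the whole second after the job is handed in: the blue shutter tab is at least 42 mm along its 50 mm travel, the blue tray is out at least 56 mm (disc clear of the hood), and the disc lies flat and at rest in its seat (its centre within 11 mm of the seat's centre point, which lies 5 mm below it; tilted under 0.15 rad) (value of joint blue_shutter above 0.042 m and value of joint blue_tray above 0.056 m and distance between disc_center and blue_seat below 0.011 m and angle between disc_center's own z axis and vertical below 0.15 rad and linear speed of disc below 0.02 m/s); the robot touches nothing.
It fails at once if the tray is drawn out (over 15 mm) while the shutter is not shut (value of joint blue_tray above 0.015 m and value of joint blue_shutter below 0.042 m).
It fails at once if the tray or its lip is pinched, pressed or wrenched (over 35 N) (contact force between the fingers and blue_tray above 35 N).
It fails at once if the disc is touched by the robot, lifted or thrown out of its seat (contact force between any of the fingers, the arm and disc above 0.3 N or distance between disc_center and blue_seat above 0.018 m).
It fails at once if the grey compartment's tray or tab is moved (over 8 mm) (distance of any of grey_lip, grey_tab from where it was at the start of the episode above 0.008 m).
It fails at once if a bystander is moved by over 20 mm (distance of any of lens_mount, mirror_mount, solvent, disc_jar, screwdriver, post, screw_tray from where it was at the start of the episode above 0.02 m).
It also fails if it takes over 48 s, if anything falls off the work surface, if the arm or the gripper's body presses on something with over 40 N, if the wrist force passes 120 N, or if a joint passes its speed limit or range.

## Working session

There is one attempt and no reset: what is moved stays moved. The work goes in short steps, Python scripts to look and compute and a tool call to move; the robot and the scene stay as the last step left them, time stands still between calls to the robot, and variables do not carry over. Pictures are saved under pics/ and viewed, and the job is handed in when it is done.

Besides the shell and the picture viewer there is one more tool, called after "Emit:" by a JSON object that holds its "api" and its "payload". apply_moves: Moves the arm, as the interface text tells. Shifts and turns lie within -1 to 1; 1 stands for 5 cm of shift or 180 degrees of turn. Its arguments: {"type":"object","properties":{"deltas":{"type":"array"},"grip":{"type":"number"},"squeeze":{"type":"number"}},"required":["deltas"]}

```bash
ls; mkdir -p pics; python3 - <<'E'
from cell import env
import cv2,numpy as np,pickle
print(env.get_obs())
for n in("top","side"):
    c=env.capture(n); pickle.dump(c,open(n+'0.pkl','wb'))
    cv2.imwrite(f'pics/{n}0.png',c['pixels'][:,:,::-1])
    print(n,c['intrinsics'],c['position'],c['orientation'])
    for t in['blue_unit','blue_lip','blue_tab','grey_unit','grey_lip','grey_tab']:
        print(t,[(round(d['score'],2),np.round(d['uv']),d['mask'].sum()) for d in env.silhouettes(n,t)])
E
```

```text
pics
{'time': 0.0, 'qpos': array([ 1.29339047e+00,  4.80830572e-01,  1.59687182e+00, -7.92380768e-06,
        1.06509952e+00, -4.66341905e-02]), 'dq': array([ 0.00111061,  0.00071795,  0.00103233,  0.00077461, -0.00019508,
       -0.00083557]), 'tau': array([-1.91219724e-04, -9.50630021e+01, -4.30201364e+01, -8.58583962e-05,
        1.20289155e-02, -2.49525380e-05]), 'tcp_pos': array([148.56435937, 632.37062985, 230.67397596]), 'ee_rot': array([-3.61663717e-01, -3.12051560e+00,  1.87627594e-03]), 'ft_force': array([ 0.37822736,  0.12930345, -0.84660324]), 'moment': array([ 0.01886349,  0.06172083, -0.00721509]), 'finger_gap': 0.9947759137057752}
top [[392.58236539   0.         279.00033761]
 [  0.         392.58236539 203.65658051]
 [  0.           0.           1.        ]] [ 419.20398415  -10.02727704 1133.92556214] [-2.16567451  2.15475847 -0.07796851]
blue_unit [(0.82, array([222., 155.]), np.int64(5181))]
blue_lip [(0.74, array([226., 197.]), np.int64(720))]
blue_tab [(0.54, array([225., 172.]), np.int64(35))]
grey_unit [(0.87, array([360., 156.]), np.int64(5207))]
grey_lip [(0.96, array([363., 200.]), np.int64(776))]
grey_tab []
side [[387.54805493   0.         281.78404766]
 [  0.         387.54805493 203.20966314]
 [  0.           0.           1.        ]] [  20.16002797 -489.64006131  703.68847791] [-2.14370193  0.89580185 -0.3923015 ]
blue_unit [(0.94, array([276., 172.]), np.int64(3789))]
blue_lip [(0.93, array([249., 190.]), np.int64(703))]
blue_tab [(0.65, array([265., 166.]), np.int64(47))]
grey_unit [(0.67, array([396., 244.]), np.int64(6119)), (0.58, array([267., 163.]), np.int64(62))]
grey_lip [(0.94, array([367., 267.]), np.int64(1210))]
grey_tab [(0.49, array([387., 233.]), np.int64(75))]
```

```bash
python3 - <<'E'
import cv2
a=cv2.imread('pics/top0.png'); cv2.imwrite('pics/top0c.png',cv2.resize(a[70:270,150:430],None,fx=2.8,fy=2.8,interpolation=cv2.INTER_CUBIC))
a=cv2.imread('pics/side0.png'); cv2.imwrite('pics/side0c.png',cv2.resize(a[110:310,200:480],None,fx=2.8,fy=2.8,interpolation=cv2.INTER_CUBIC))
E
```

```text
(no output)
```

View pics/top0.png

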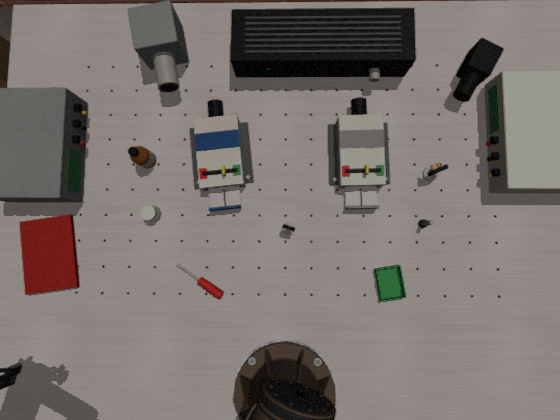

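View pics/side0.png

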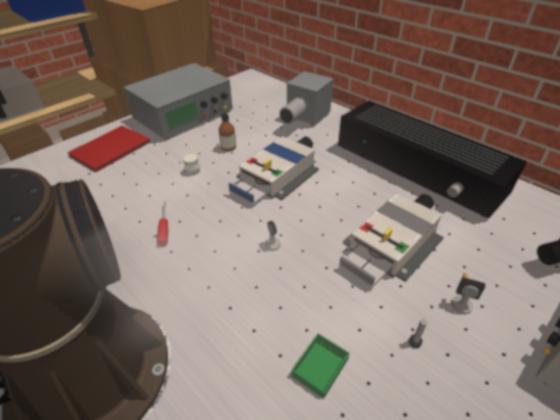

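```bash
sleep 0
```

```text
(no output)
```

View pics/top0c.png

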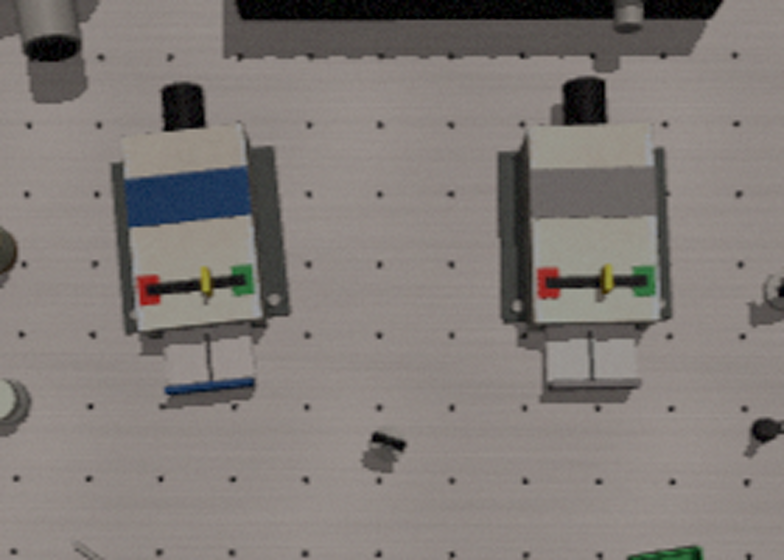

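View pics/side0c.png

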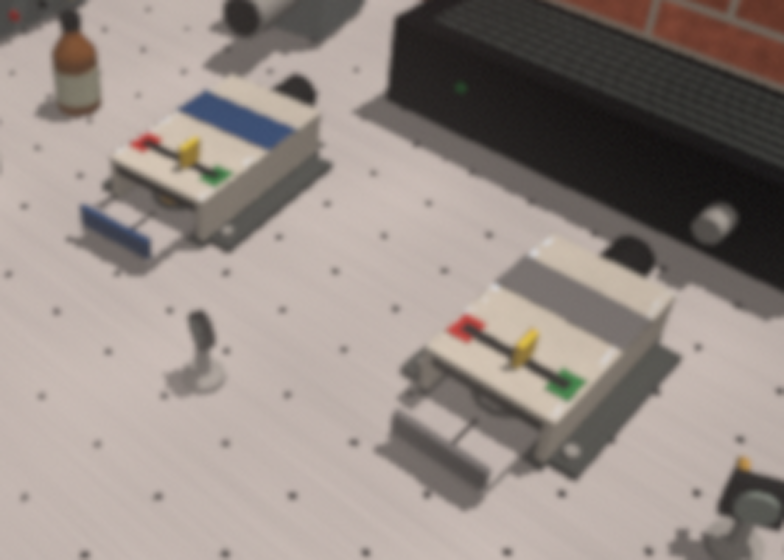

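The top view shows the blue unit at about (220,155), with its lip at (225,207), its tab at (224,171), and the red end on the left (+y). The grey unit is on the right, and the lens mount is at (288,228). Next I'll measure the pose.

```bash
cat > h.py <<'E'
import cv2,numpy as np,pickle
from scipy.spatial.transform import Rotation as R
def cloud(c):
    z=c['range_z'].astype(float);K=c['intrinsics']
    v,u=np.mgrid[:z.shape[0],:z.shape[1]]
    p=np.stack([(u-K[0,2])/K[0,0]*z,(v-K[1,2])/K[1,1]*z,z],-1)
    o=R.from_rotvec(c['orientation']).as_matrix()
    w=p@o.T+c['position']; w[z<=0]=np.nan
    return w
def proj(c,P):
    o=R.from_rotvec(c['orientation']).as_matrix()
    q=(np.atleast_2d(P)-c['position'])@o; K=c['intrinsics']
    return np.c_[K[0,0]*q[:,0]/q[:,2]+K[0,2],K[1,1]*q[:,1]/q[:,2]+K[1,2]]
def atz(c,uv,z):
    o=R.from_rotvec(c['orientation']).as_matrix();K=c['intrinsics']
    d=o@np.array([(uv[0]-K[0,2])/K[0,0],(uv[1]-K[1,2])/K[1,1],1]); return c['position']+d*(z-c['position'][2])/d[2]
E
python3 - <<'E'
from h import *
from cell import env
for n in('top','side'):
    c=pickle.load(open(n+'0.pkl','rb'));w=cloud(c)
    print(n,'table z',np.nanmedian(w[250:270,250:300,2] if n=='top' else w[300:320,200:240,2]))
    for t in['blue_unit','blue_lip','blue_tab','grey_unit','lens_mount']:
        for d in env.silhouettes(n,t)[:1]:
            q=w[d['mask']]; q=q[~np.isnan(q[:,0])]
            print(t,np.round(np.percentile(q,[2,50,98],axis=0),0).tolist())
            if t=='blue_unit' or t=='grey_unit':
                r=q[abs(q[:,2]-60)<4]; rc=cv2.minAreaRect(r[:,:2].astype(np.float32)); print('roof',len(r),rc,np.median(r[:,2]))
    hsv=cv2.cvtColor(c['pixels'],cv2.COLOR_RGB2HSV)
    for nm,lo,hi in(('yellow',(20,120,70),(32,255,255)),('red',(0,150,70),(6,255,255)),('green',(50,120,40),(80,255,255)),('blue',(100,100,40),(125,255,255))):
        m=cv2.inRange(hsv,lo,hi);k,l,s,ce=cv2.connectedComponentsWithStats(m)
        for i in range(1,k):
            if s[i,4]>8:
                q=w[l==i];print(nm,s[i].tolist(),np.round(ce[i],1),np.round(np.nanmedian(q,0)),np.round(np.nanpercentile(q[:,2],95)))
E
```

```text
top table z -0.6978822345049593
blue_unit [[515.0, 104.0, 3.0], [659.0, 182.0, 58.0], [805.0, 272.0, 64.0]]
roof 2933 ((697.2864379882812, 190.68405151367188), (251.23326110839844, 124.35407257080078), 6.606722354888916) 59.81996387141771
blue_lip [[509.0, 130.0, 13.0], [543.0, 173.0, 18.0], [578.0, 216.0, 43.0]]
blue_tab [[601.0, 164.0, 71.0], [613.0, 166.0, 85.0], [624.0, 172.0, 90.0]]
grey_unit [[523.0, -295.0, 4.0], [662.0, -207.0, 58.0], [805.0, -130.0, 64.0]]
roof 2974 ((700.1845092773438, -212.81411743164062), (246.698486328125, 124.98623657226562), 1.6878844499588013) 59.52520436698262
lens_mount [[444.0, -25.0, 5.0], [457.0, -11.0, 12.0], [475.0, 3.0, 77.0]]
yellow [82, 111, 5, 4, 16] [ 83.8 112.4] [790. 586.  38.] 42.0
yellow [221, 165, 5, 11, 31] [223.1 170.2] [611. 169.  85.] 90.0
yellow [365, 165, 4, 9, 26] [366.6 169. ] [ 616. -220.   84.] 87.0
yellow [488, 173, 4, 4, 11] [489.6 174.8] [ 609. -573.   30.] 33.0
red [80, 141, 5, 3, 10] [ 82.1 142. ] [701. 586.  40.] 43.0
red [342, 166, 8, 10, 50] [344.9 170.5] [ 616. -164.   60.] 62.0
red [199, 169, 8, 10, 52] [202.3 173.
[... 1105 characters left out ...]
 1.251824975013733) 58.66094956530236
lens_mount [[439.0, -28.0, -1.0], [452.0, -15.0, 15.0], [473.0, 5.0, 75.0]]
yellow [264, 160, 7, 9, 46] [267.  164.1] [610. 165.  78.] 85.0
yellow [384, 228, 8, 12, 55] [387.1 233.6] [ 610. -225.   83.] 86.0
yellow [544, 348, 6, 7, 32] [546.5 350.7] [ 606. -577.   31.] 34.0
red [70, 127, 78, 42, 1607] [108.1 147.2] [371. 666.  16.] 18.0
red [160, 219, 7, 14, 72] [162.7 225.5] [295. 218.  23.] 25.0
red [362, 224, 9, 7, 23] [365.4 226.3] [ 613. -165.   60.] 61.0
green [297, 344, 46, 46, 1133] [319.  366.4] [ 305. -293.    2.] 3.0
blue [8, 0, 77, 21, 1159] [45.1  7.8] [ 598. 1611.  217.] 256.0
blue [267, 144, 36, 18, 251] [284.6 152.6] [702. 187.  59.] 61.0
```

```bash
cat >> h.py <<'E'
from cell import env
YAW=0.11; UX=np.array([np.cos(YAW),np.sin(YAW),0]);UY=np.array([-UX[1],UX[0],0])
LIP=np.array([512,171,0.]); O=LIP+159*UX
def st():
    s=env.get_obs();p=s['tcp_pos'];M=R.from_rotvec(s['ee_rot']).as_matrix()
    d=p-O
    print('t',round(s['time'],2),'tcp',np.round(p,1),'unit',round(d@UX,1),round(d@UY,1),'F(unit)',np.round([s['ft_force']@UX,s['ft_force']@UY,s['ft_force'][2]],1),'gap',round(s['finger_gap'],3))
    return p,M
def go(ux,uy,z):
    p,M=st();t=O+ux*UX+uy*UY+[0,0,z-p[2]*0]
    d=M.T@(t-p); a=np.arctan2(M[1,0],M[0,0]); # tool x heading
    sp=[(YAW+k*np.pi-a) for k in(-1,0,1,2)]
    print('tool x heading deg',np.degrees(a),'toolx',np.round(M[:,0],3),'z',np.round(M[:,2],3))
    # tool points down: +spin turns heading negative
    print('tool shift mm',np.round(d,1),'spin units',[round(-q/np.pi,3) for q in sp if abs(q)<3.2])
    return d
E
python3 - <<'E'
from h import *
print(O); go(-60,-44,150)
E
```

```text
[670.03901958 188.45474983   0.        ]
t 1.2 tcp [148.7 632.8 231.3] unit -469.4 498.9 F(unit) [0.6 0.4 0.1] gap 1.003
tool x heading deg 166.77741277895498 toolx [-0.973  0.229  0.   ] z [ 0.  0. -1.]
tool shift mm [-567.3 -374.8   81.3] spin units [np.float64(0.892), np.float64(-0.108)]
```

Emit:
{"api": "apply_moves", "payload": {"deltas": [{"xyz": [0,0,0],"spin": -0.036},{"xyz": [0,0,0],"spin": -0.036},{"xyz": [0,0,0],"spin": -0.036},{"xyz": [0,0,0],"spin": 0}], "grip": 1, "squeeze": 20}}

```text
time: 1.6
tcp_pos: [148.7, 632.8, 231.3]
ee_rot: [0.189, -3.136, 0.0]
ft_force: [0.5, 0.5, -0.1]
finger_gap: 0.33
```

```bash
python3 - <<'E'
from h import *
go(-60,-46,150)
E
```

```text
t 1.6 tcp [148.7 632.8 231.3] unit -469.4 498.9 F(unit) [ 0.5  0.4 -0.1] gap 0.33
tool x heading deg -173.11816679607094 toolx [-0.993 -0.12   0.   ] z [-0. -0. -1.]
tool shift mm [-403.9 -549.    81.3] spin units [np.float64(0.003), np.float64(-0.997)]
```

Emit:
{"api": "apply_moves", "payload": {"deltas": [{"xyz": [-0.5,-0.68,0],"spin": 0},{"xyz": [-0.5,-0.68,0],"spin": 0},{"xyz": [-0.5,-0.68,0],"spin": 0},{"xyz": [-0.5,-0.68,0],"spin": 0},{"xyz": [-0.5,-0.68,0],"spin": 0},{"xyz": [-0.5,-0.68,0],"spin": 0},{"xyz": [-0.5,-0.68,0],"spin": 0},{"xyz": [-0.5,-0.68,0],"spin": 0},{"xyz": [-0.5,-0.68,0],"spin": 0},{"xyz": [-0.5,-0.68,0],"spin": 0},{"xyz": [-0.5,-0.68,0],"spin": 0},{"xyz": [-0.5,-0.68,0],"spin": 0}]}}

```text
time: 2.8
tcp_pos: [497.1, 247.2, 231.6]
ee_rot: [-0.126, 3.136, 0.007]
ft_force: [0.9, 1.4, -1.3]
finger_gap: 0.004
```

```bash
python3 - <<'E'
from h import *
go(-60,-46,150)
E
```

```text
t 2.8 tcp [497.1 247.2 231.6] unit -165.4 77.4 F(unit) [ 1.   1.3 -1.3] gap 0.004
tool x heading deg -175.40783225013598 toolx [-0.997 -0.08  -0.003] z [ 0.003  0.005 -1.   ]
tool shift mm [-108.8 -120.6   81.5] spin units [np.float64(-0.01), np.float64(-1.01)]
```

Emit:
{"api": "apply_moves", "payload": {"deltas": [{"xyz": [-0.36,-0.4,0.1],"spin": -0.005},{"xyz": [-0.36,-0.4,0.2],"spin": -0.005},{"xyz": [-0.36,-0.4,0.3],"spin": 0},{"xyz": [-0.36,-0.4,0.3],"spin": 0},{"xyz": [-0.36,-0.4,0.3],"spin": 0},{"xyz": [-0.3,-0.3,0.3],"spin": 0},{"xyz": [0,0,0],"spin": 0},{"xyz": [0,0,0],"spin": 0}]}}

```text
time: 3.6
tcp_pos: [621.6, 132.8, 154.9]
ee_rot: [-0.118, 3.132, 0.008]
ft_force: [-0.3, -0.4, 0.6]
finger_gap: 0.001
```

```bash
python3 - <<'E'
from h import *
go(-60,-46,72)
c=env.capture('side');cv2.imwrite('pics/s1.png',cv2.resize(c['pixels'][90:250,200:400,::-1],None,fx=3,fy=3))
c=env.capture('top');cv2.imwrite('pics/t1.png',cv2.resize(c['pixels'][90:250,150:350,::-1],None,fx=3,fy=3))
E
```

```text
t 3.6 tcp [621.6 132.8 154.9] unit -54.2 -50.0 F(unit) [-0.3 -0.3  0.6] gap 0.001
tool x heading deg -175.68767043629975 toolx [-0.997 -0.075 -0.007] z [ 0.007  0.005 -1.   ]
tool shift mm [ 6.5  3.4 82.9] spin units [np.float64(-0.011), np.float64(-1.011)]
```

View pics/s1.png

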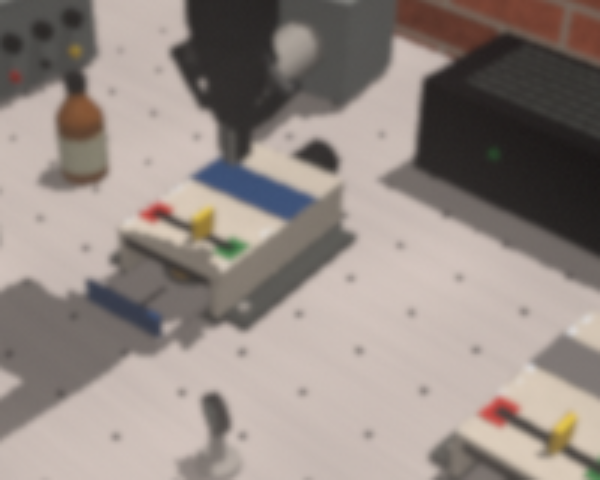

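View pics/t1.png

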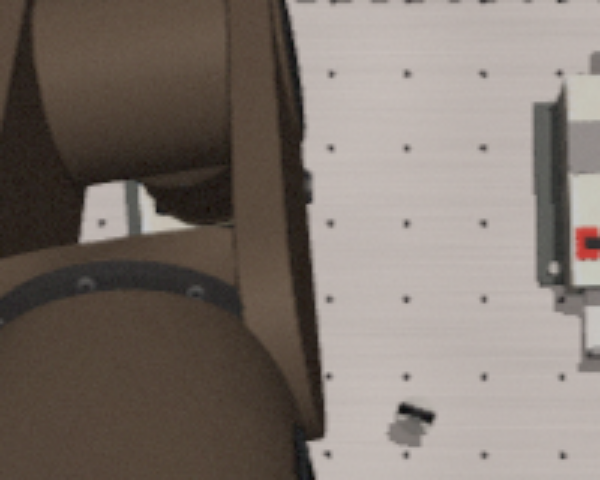

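The side view shows the finger at about (235,145) in the crop, high above the roof. The tab is at (203,222), still clear of the finger. The top view is blocked by the arm. Next I'll lower the hand.

Emit:
{"api": "apply_moves", "payload": {"deltas": [{"xyz": [0.13,0.07,0.3],"spin": -0.011},{"xyz": [0,0,0.3],"spin": 0},{"xyz": [0,0,0.3],"spin": 0},{"xyz": [0,0,0.3],"spin": 0},{"xyz": [0,0,0.2],"spin": 0},{"xyz": [0,0,0.15],"spin": 0},{"xyz": [0,0,0],"spin": 0}]}}

```text
time: 4.4
tcp_pos: [615.4, 140.7, 77.8]
ee_rot: [-0.172, 3.124, 0.009]
ft_force: [0.3, -0.7, 0.4]
finger_gap: -0.001
```

```bash
python3 - <<'E'
from h import *
go(-60,-46,72)
c=env.capture('side');cv2.imwrite('pics/s2.png',cv2.resize(c['pixels'][110:230,200:360,::-1],None,fx=4,fy=4))
E
```

```text
t 4.4 tcp [615.4 140.7  77.8] unit -59.5 -41.4 F(unit) [ 0.2 -0.8  0.4] gap -0.001
tool x heading deg -173.71555424513377 toolx [-0.994 -0.109 -0.014] z [ 0.013  0.007 -1.   ]
tool shift mm [ 0.6 -4.6  5.8] spin units [np.float64(-0.0), np.float64(-1.0)]
```

View pics/s2.png

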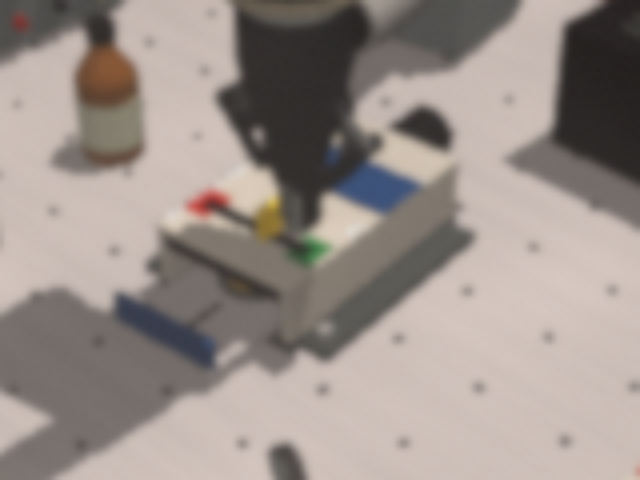

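The finger at (298,220) is just on the green side of the yellow tab at (270,217), over the slot. I'll push now.

Emit:
{"api": "apply_moves", "payload": {"deltas": [{"xyz": [0,0,0.09],"spin": 0},{"xyz": [0,0.08,0],"spin": 0},{"xyz": [0,0.1,0],"spin": 0},{"xyz": [0,0.1,0],"spin": 0},{"xyz": [0,0.1,0],"spin": 0},{"xyz": [0,0.1,0],"spin": 0},{"xyz": [0,0.1,0],"spin": 0},{"xyz": [0,0.1,0],"spin": 0}]}}

```text
time: 5.25
tcp_pos: [613.0, 177.2, 75.9]
ee_rot: [-0.17, 3.12, 0.009]
ft_force: [0.4, -1.9, 0.4]
finger_gap: 0.001
```

```bash
python3 - <<'E'
from h import *
go(-60,6,74)
E
```

```text
t 5.25 tcp [613.  177.2  75.9] unit -57.9 -4.9 F(unit) [ 0.2 -1.9  0.4] gap 0.001
tool x heading deg -173.75030346743176 toolx [-0.994 -0.109 -0.017] z [ 0.017  0.007 -1.   ]
tool shift mm [ 2.1 10.9  1.9] spin units [np.float64(-0.0), np.float64(-1.0)]
```

Contact force is about 1.9 N, as expected from friction. I'll keep going until the tab reaches its stop.

Emit:
{"api": "apply_moves", "payload": {"deltas": [{"xyz": [0.02,0.08,0],"spin": 0},{"xyz": [0.02,0.08,0],"spin": 0},{"xyz": [0,0.06,0],"spin": 0}]}}

```text
time: 5.55
tcp_pos: [610.1, 189.4, 76.2]
ee_rot: [-0.171, 3.119, 0.01]
ft_force: [0.2, -0.9, -0.2]
finger_gap: -0.001
```

```bash
python3 - <<'E'
from h import *
go(-60,6,74)
c=env.capture('side');pickle.dump(c,open('s3.pkl','wb'));cv2.imwrite('pics/s3.png',cv2.resize(c['pixels'][110:230,200:360,::-1],None,fx=4,fy=4))
E
```

```text
t 5.55 tcp [610.1 189.4  76.2] unit -59.5 7.6 F(unit) [ 0.1 -0.9 -0.2] gap -0.001
tool x heading deg -173.728019688277 toolx [-0.994 -0.109 -0.018] z [ 0.018  0.007 -1.   ]
tool shift mm [ 0.6 -1.6  2.2] spin units [np.float64(-0.0), np.float64(-1.0)]
```

View pics/s3.png

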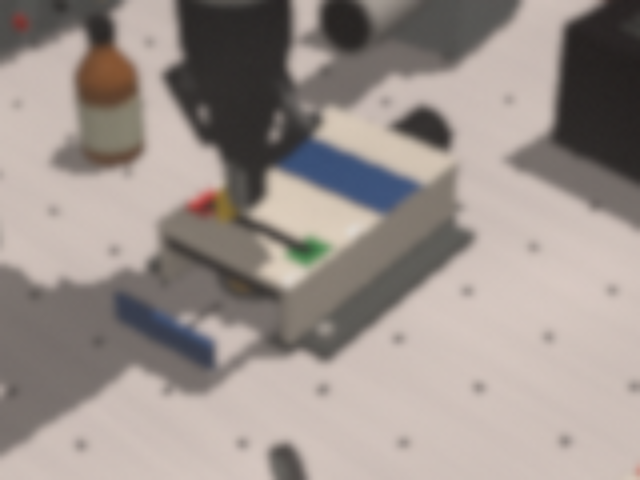

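The tab at (226,205) is near the red mark but shows no stop force yet, so I'll keep pushing in small steps.

Emit:
{"api": "apply_moves", "payload": {"deltas": [{"xyz": [0,0.06,0],"spin": 0},{"xyz": [0,0.06,0],"spin": 0}]}}

```text
time: 5.8
tcp_pos: [609.6, 192.2, 76.1]
ee_rot: [-0.174, 3.119, 0.002]
ft_force: [6.7, -39.4, 3.9]
finger_gap: -0.006
```

```bash
python3 - <<'E'
from h import *
st()
E
```

```text
t 5.8 tcp [609.6 192.2  76.1] unit -59.6 10.4 F(unit) [  2.3 -39.9   3.9] gap -0.006
```

The force rose to 40 N, so the tab is at its stop. I'll back off and lift.

Emit:
{"api": "apply_moves", "payload": {"deltas": [{"xyz": [0,-0.15,0],"spin": 0},{"xyz": [0,-0.15,0],"spin": 0},{"xyz": [0,0,-0.5],"spin": 0},{"xyz": [0,0,-0.5],"spin": 0},{"xyz": [0,0,0],"spin": 0}]}}

```text
time: 6.3
tcp_pos: [609.6, 175.1, 126.4]
ee_rot: [-0.172, 3.123, 0.002]
ft_force: [0.2, 0.2, 0.2]
finger_gap: -0.003
```

```bash
python3 - <<'E'
from h import *
go(-128,0,125)
c=env.capture('side');pickle.dump(c,open('s4.pkl','wb'));cv2.imwrite('pics/s4.png',cv2.resize(c['pixels'][110:230,200:360,::-1],None,fx=4,fy=4))
for n in['blue_lip','blue_tab']:
  for d in env.silhouettes('side',n)[:1]:
    q=cloud(c)[d['mask']];print(n,d['score'],np.nanmedian(q,0)); e=np.nanmedian(q,0)-O;print(e@UX,e@UY)
E
```

```text
t 6.3 tcp [609.6 175.1 126.4] unit -61.5 -6.7 F(unit) [0.2 0.2 0.2] gap -0.003
tool x heading deg -173.70165564438497 toolx [-0.994 -0.11  -0.014] z [ 0.014  0.002 -1.   ]
tool shift mm [66.5  6.6  0.5] spin units [np.float64(-0.0), np.float64(-1.0)]
blue_lip 0.72 [543.51177411 167.05710258  16.75403945]
-128.11152454678154 -7.378375953764005
blue_tab 0.61 [606.95266151 202.72146889  76.93283455]
-61.13889411804542 21.106005602097003
```

View pics/s4.png

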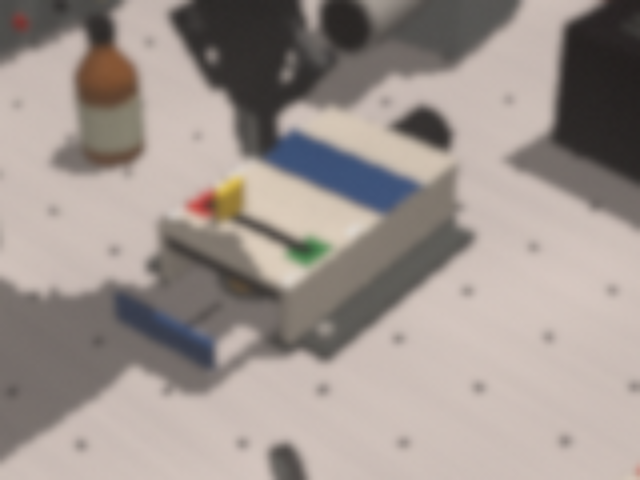

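The tab now sits at the red mark. Its face is at unit y = 21, so its middle is at about +25, which is the stop. The visible tray floor is centred at x = -128. I'll move over the well.

Emit:
{"api": "apply_moves", "payload": {"deltas": [{"xyz": [0.45,0.04,0],"spin": 0},{"xyz": [0.45,0.04,0],"spin": 0},{"xyz": [0.4,0.04,0],"spin": 0},{"xyz": [0,0,0],"spin": 0},{"xyz": [0,0,0],"spin": 0}]}}

```text
time: 6.95
tcp_pos: [538.2, 173.1, 118.0]
ee_rot: [-0.172, 3.133, -0.001]
ft_force: [-0.1, -0.5, -0.2]
finger_gap: -0.0
```

```bash
python3 - <<'E'
from h import *
go(-128,0,29)
c=env.capture('side');cv2.imwrite('pics/s5.png',cv2.resize(c['pixels'][110:230,200:360,::-1],None,fx=4,fy=4))
c=env.capture('top');pickle.dump(c,open('t5.pkl','wb'));cv2.imwrite('pics/t5.png',cv2.resize(c['pixels'][110:230,160:320,::-1],None,fx=4,fy=4))
E
```

```text
t 6.95 tcp [538.2 173.1 118. ] unit -132.8 -0.8 F(unit) [-0.1 -0.5 -0.2] gap -0.0
tool x heading deg -173.7004058899427 toolx [-0.994 -0.11  -0.004] z [ 0.004 -0.    -1.   ]
tool shift mm [-4.4  0.9 89. ] spin units [np.float64(-0.0), np.float64(-1.0)]
```

View pics/s5.png

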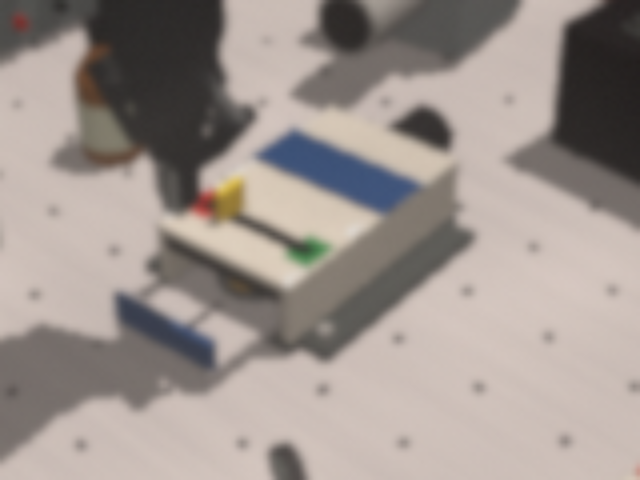

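View pics/t5.png

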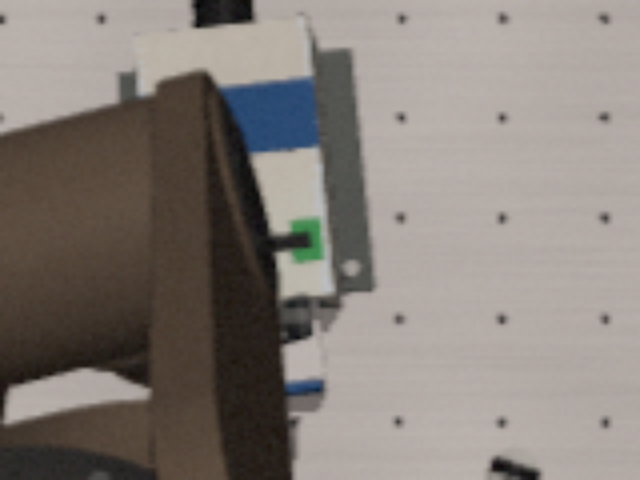

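The finger at (178,195) stands above the well and the lip is undisturbed at (165,325). I'll lower it in two stages.

Emit:
{"api": "apply_moves", "payload": {"deltas": [{"xyz": [-0.09,0.02,0.3],"spin": 0},{"xyz": [0,0,0.3],"spin": 0},{"xyz": [0,0,0.3],"spin": 0},{"xyz": [0,0,0.3],"spin": 0},{"xyz": [0,0,0],"spin": 0},{"xyz": [0,0,0],"spin": 0}]}}

```text
time: 7.65
tcp_pos: [547.8, 174.9, 51.9]
ee_rot: [-0.17, 3.131, -0.0]
ft_force: [0.0, -0.1, -0.0]
finger_gap: 0.001
```

```bash
python3 - <<'E'
from h import *
go(-128,0,29)
c=env.capture('side');cv2.imwrite('pics/s6.png',cv2.resize(c['pixels'][110:230,200:360,::-1],None,fx=4,fy=4))
E
```

```text
t 7.65 tcp [547.8 174.9  51.9] unit -123.0 -0.0 F(unit) [-0.  -0.1 -0. ] gap 0.001
tool x heading deg -173.7756654537026 toolx [-0.994 -0.108 -0.006] z [ 0.006  0.    -1.   ]
tool shift mm [ 5.1  0.1 22.9] spin units [np.float64(-0.0), np.float64(-1.0)]
```

View pics/s6.png

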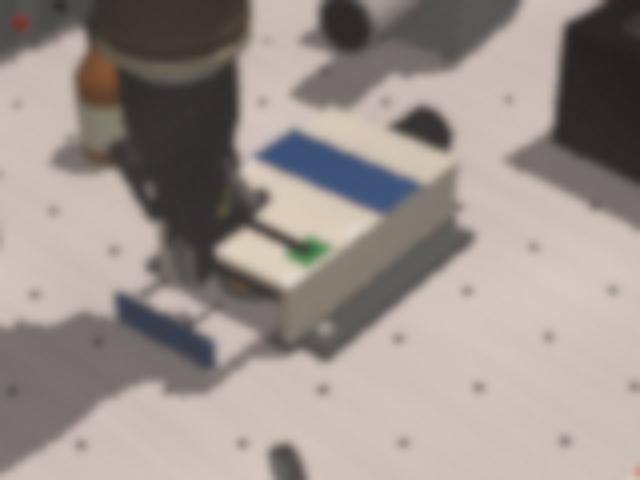

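The fingertip is over the well between the lip and the hood. I'll shift 5 mm forward and go down to about 29.

Emit:
{"api": "apply_moves", "payload": {"deltas": [{"xyz": [0.12,0,0],"spin": 0},{"xyz": [0.03,0,0.16],"spin": 0},{"xyz": [0.02,0,0.16],"spin": 0},{"xyz": [0,0,0.1],"spin": 0},{"xyz": [0,0,0],"spin": 0}]}}

```text
time: 8.2
tcp_pos: [539.7, 174.2, 30.8]
ee_rot: [-0.17, 3.128, 0.001]
ft_force: [-0.1, -0.9, 1.1]
finger_gap: 0.001
```

```bash
python3 - <<'E'
from h import *
go(-132,0,28)
E
```

```text
t 8.2 tcp [539.7 174.2  30.8] unit -131.1 0.1 F(unit) [-0.1 -0.9  1.1] gap 0.001
tool x heading deg -173.7738896272245 toolx [-0.994 -0.108 -0.009] z [ 0.009  0.001 -1.   ]
tool shift mm [ 0.9 -0.1  2.8] spin units [np.float64(-0.0), np.float64(-1.0)]
```

Emit:
{"api": "apply_moves", "payload": {"deltas": [{"xyz": [0.12,0,0],"spin": 0},{"xyz": [0.06,0,-0.01],"spin": 0},{"xyz": [0.06,0,-0.01],"spin": 0},{"xyz": [0.06,0,-0.01],"spin": 0},{"xyz": [0.06,0,-0.01],"spin": 0},{"xyz": [0.06,0,-0.01],"spin": 0}]}}

```text
time: 8.8
tcp_pos: [519.2, 172.2, 33.9]
ee_rot: [-0.17, 3.125, 0.002]
ft_force: [3.1, -0.5, -2.9]
finger_gap: 0.0
```

```bash
python3 - <<'E'
from h import *
go(-216,0,28)
c=env.capture('side');cv2.imwrite('pics/s7.png',cv2.resize(c['pixels'][110:230,200:360,::-1],None,fx=4,fy=4))
E
```

```text
t 8.8 tcp [519.2 172.2  33.9] unit -151.8 0.4 F(unit) [ 3.1 -0.9 -2.9] gap 0.0
tool x heading deg -173.7744914450595 toolx [-0.994 -0.108 -0.012] z [ 0.012  0.002 -1.   ]
tool shift mm [64.3 -0.5  5.2] spin units [np.float64(-0.0), np.float64(-1.0)]
```

View pics/s7.png

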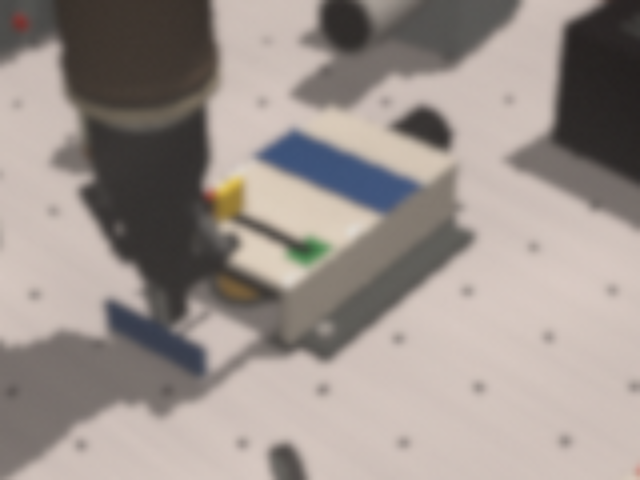

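The tray is following with about 3 N of force. I'll continue, bringing z slightly lower.

Emit:
{"api": "apply_moves", "payload": {"deltas": [{"xyz": [0.08,0,0.03],"spin": 0},{"xyz": [0.08,0,0.03],"spin": 0},{"xyz": [0.08,0,0.01],"spin": 0},{"xyz": [0.08,0,0],"spin": 0},{"xyz": [0.08,0,0],"spin": 0},{"xyz": [0.08,0,0],"spin": 0},{"xyz": [0.08,0,0],"spin": 0},{"xyz": [0.08,0,0],"spin": 0}]}}

```text
time: 9.65
tcp_pos: [485.6, 168.7, 30.6]
ee_rot: [-0.17, 3.122, 0.003]
ft_force: [3.7, -1.0, 3.3]
finger_gap: 0.001
```

```bash
python3 - <<'E'
from h import *
go(-216,0,29)
E
```

```text
t 9.65 tcp [485.6 168.7  30.6] unit -185.4 0.6 F(unit) [ 3.6 -1.4  3.3] gap 0.001
tool x heading deg -173.7761944667843 toolx [-0.994 -0.108 -0.015] z [ 0.015  0.002 -1.   ]
tool shift mm [30.6 -0.6  1.1] spin units [np.float64(-0.0), np.float64(-1.0)]
```

Emit:
{"api": "apply_moves", "payload": {"deltas": [{"xyz": [0.08,0,-0.01],"spin": 0},{"xyz": [0.08,0,-0.01],"spin": 0},{"xyz": [0.08,0,-0.01],"spin": 0},{"xyz": [0.08,0,-0.01],"spin": 0},{"xyz": [0.08,0,-0.01],"spin": 0},{"xyz": [0.08,0,-0.01],"spin": 0},{"xyz": [0.06,0,-0.01],"spin": 0},{"xyz": [0.04,0,0],"spin": 0}]}}

```text
time: 10.45
tcp_pos: [453.0, 165.0, 33.3]
ee_rot: [-0.17, 3.124, 0.002]
ft_force: [3.8, -0.4, -2.8]
finger_gap: -0.005
```

```bash
python3 - <<'E'
from h import *
go(-216,0,29)
c=env.capture('side');pickle.dump(c,open('s8.pkl','wb'));cv2.imwrite('pics/s8.png',cv2.resize(c['pixels'][110:230,200:360,::-1],None,fx=4,fy=4))
w=cloud(c)
for n in['blue_lip','disc']:
  for d in env.silhouettes('side',n)[:1]:
    q=w[d['mask']];print(n,d['score']);q=q[~np.isnan(q[:,0])]; e=(q-O);print(np.percentile(np.c_[e@UX,e@UY,q[:,2]],[2,50,98],axis=0))
E
```

```text
t 10.45 tcp [453.  165.   33.3] unit -218.3 0.5 F(unit) [ 3.8 -0.8 -2.8] gap -0.005
tool x heading deg -173.77198902502414 toolx [-0.994 -0.108 -0.013] z [ 0.013  0.002 -1.   ]
tool shift mm [-2.3 -0.5  4.4] spin units [np.float64(-0.0), np.float64(-1.0)]
blue_lip 0.7
[[-239.24652582  -46.06297106   11.19288403]
 [-174.65734056  -18.13189633   16.70594514]
 [ -81.40040572   38.13600816   40.67670261]]
```

View pics/s8.png

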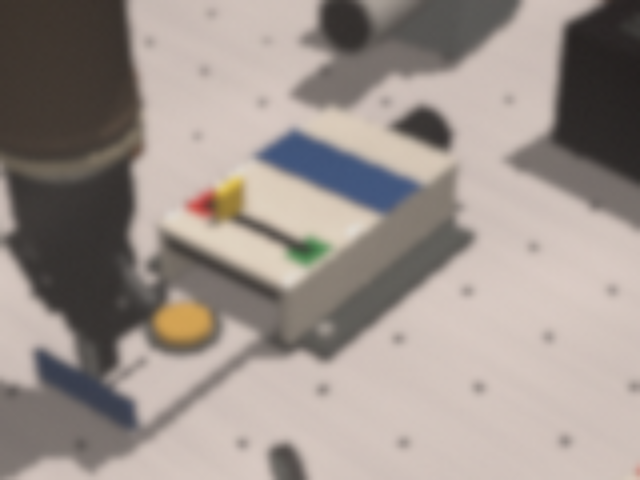

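The disc at (183,323) is seated and fully clear of the hood. The lip front is at x ≈ -239, which is about 75 mm of travel. I'll ease off the lip by 4 mm and lift straight up.

Emit:
{"api": "apply_moves", "payload": {"deltas": [{"xyz": [-0.1,0,0],"spin": 0},{"xyz": [0,0,-0.1],"spin": 0},{"xyz": [0,0,-0.3],"spin": 0},{"xyz": [0,0,-0.5],"spin": 0},{"xyz": [0,0,-0.5],"spin": 0},{"xyz": [0,0,-0.5],"spin": 0},{"xyz": [0,0,-0.5],"spin": 0},{"xyz": [0,0,0],"spin": 0},{"xyz": [0,0,0],"spin": 0}]}}

```text
time: 11.5
tcp_pos: [455.6, 164.7, 159.1]
ee_rot: [-0.169, 3.13, 0.0]
ft_force: [-1.1, -0.2, -0.3]
finger_gap: -0.005
```

```bash
python3 - <<'E'
from h import *
st()
for k in('side','top'):
  c=env.capture(k);cv2.imwrite(f'pics/{k}9.png',c['pixels'][:,:,::-1])
  w=cloud(c)
  for n in['blue_lip','disc','blue_tab','lens_mount','grey_tab','grey_lip']:
   for d in env.silhouettes(k,n)[:1]:
    q=w[d['mask']];q=q[~np.isnan(q[:,0])]; e=(q-O);print(k,n,round(d['score'],2),np.round(np.percentile(np.c_[e@UX,e@UY,q[:,2]],[2,50,98],axis=0)).tolist(),np.round(np.median(q,0)))
a=cv2.imread('pics/side9.png');cv2.imwrite('pics/s9.png',cv2.resize(a[110:310,180:440],None,fx=3,fy=3))
E
```

```text
t 11.5 tcp [455.6 164.7 159.1] unit -215.8 -0.1 F(unit) [-1.1 -0.  -0.3] gap -0.005
side blue_lip 0.83 [[-239.0, -46.0, 10.0], [-177.0, -8.0, 17.0], [-83.0, 43.0, 40.0]] [494. 161.  17.]
side blue_tab 0.54 [[-74.0, 18.0, 58.0], [-63.0, 21.0, 74.0], [-48.0, 33.0, 86.0]] [605. 203.  74.]
side lens_mount 0.6 [[-252.0, -192.0, -3.0], [-238.0, -178.0, 9.0], [-191.0, -135.0, 75.0]] [453. -15.   9.]
side grey_tab 0.43 [[-114.0, -407.0, 59.0], [-106.0, -404.0, 76.0], [-92.0, -394.0, 87.0]] [ 609. -225.   76.]
side grey_lip 0.55 [[-239.0, -46.0, 8.0], [-174.0, -10.0, 17.0], [-81.0, 42.0, 41.0]] [498. 160.  17.]
top blue_lip 0.9 [[-235.0, -46.0, 11.0], [-156.0, -31.0, 18.0], [-96.0, 0.0, 43.0]] [517. 141.  18.]
top lens_mount 0.68 [[-249.0, -191.0, 4.0], [-233.0, -174.0, 10.0], [-215.0, -159.0, 78.0]] [457. -11.  10.]
top grey_tab 0.58 [[-110.0, -406.0, 64.0], [-99.0, -400.0, 83.0], [-85.0, -398.0, 88.0]] [ 616. -220.   83.]
top grey_lip 0.74 [[-199.0, -432.0, 13.0], [-166.0, -387.0, 18.0], [-134.0, -345.0, 43.0]] [ 547. -216.   18.]
```

View pics/s9.png

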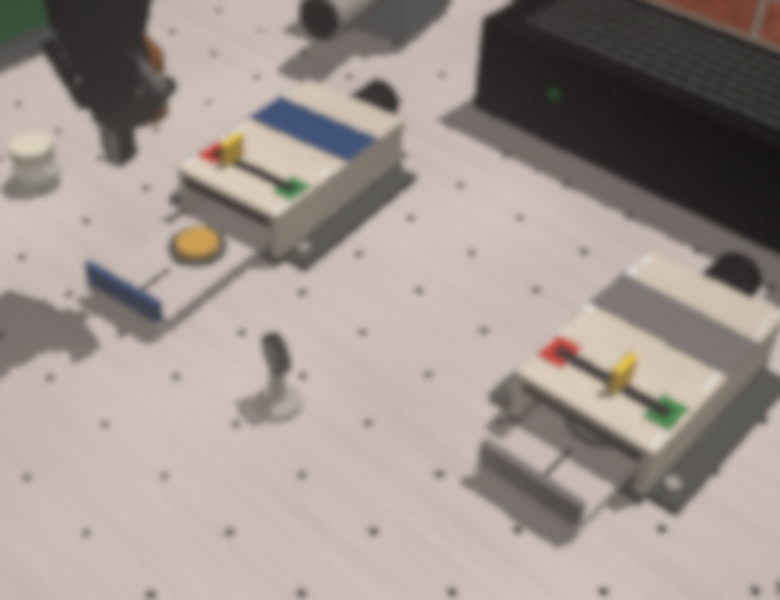

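The disc sits flat in its seat at (196,243), clear of the hood. The tab is at red, the hand is clear, and the lens mount and grey unit haven't moved. I'll hand the job in.

```bash
python3 -c "
from cell import env
print(env.job_done())"
```

```text
the job is handed in; nothing more can be done
None
```

The job is done and handed in at about 11.6 s; no verdict came back.

- **Shutter:** I pushed the blue unit's tab across with shut fingers until the force rose to about 40 N at the stop. The last picture shows it at the red end, with its middle at about +25 mm, so it is fully shut.
- **Tray:** I lowered the shut fingertips into the well behind the blue lip without pinching it and drew the tray out with about 3–4 N. It ended about 75 mm out, going by the lip in the side camera.
- **Disc:** I checked it by eye only, because the network never detected it. It looks flat in its seat and fully clear of the hood.
- **Hand:** It finished about 160 mm above the table, touching nothing.
- **Everything else:** The lens mount, grey tab and grey lip look unmoved. I did not measure the other bystanders again, but the hand and forearm never came near them.
- **One wrong detection:** In the last side picture the network labelled the blue tray as the grey lip. The top camera and the picture itself both show the grey tray still home.

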